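# Ply up a rubber test piece and hold its carrier home in the tester's fences

## Robot

A 6-joint arm with a two-finger parallel gripper is mounted at the origin on the work surface. World frame = base frame: x ahead of the robot, y to its left, z up, the work surface at z = 0. Lengths are in m, angles in rad, forces in N, time in s.
With the tool pointing down it reaches from about 0.35 to 0.975 m from the base axis. Payload 17.4 kg.
Tool frame: the origin (TCP) lies at the very end of the fingers, on their centre line; the grasp point (between the pads) lies 19 mm behind it (env.pinch_z is the distance from the TCP to the grasp point, in m); z points along the fingers, y is the direction in which the jaws open and shut (so a half turn about z gives the same grasp; the last joint's range is limited). The gripper opens to 85 mm and grips with 20 to 120 N. Pads are 22 mm wide; open, the fingers measure 114 mm over their backs; the gripper's body (76 mm by 85 mm) begins 54 mm behind the grasp point. The pads swing forward as they close: fully open they stand 13 mm farther back than shut.
Start: joints at [-1.372, 0.116, 1.442, -0, 1.584, -0.038], TCP at [0.158, -0.656, 0.231] pointing down, gripper open.
Joint ranges: [-2.83, 2.83], [-0.83, 2.19], [0.07, 2.5], [-1.14, 4.28], [0.01, 3], [-2.97, 2.97]. Speed limits (rad/s): [1.89, 1.89, 2.22, 3.14, 3.14, 3.14].

## Interface

Orientations are given as a unit quaternion [x, y, z, w].
In Python, from workcell import env, set_gripper, monitor, imaging gives the robot as it stands. Calls block until the motion is done:
- env.move_pose(position, orientation): joint-space move of the TCP to a pose.
- env.movel(position, feed=0.15, frame=None, until_force=None): straight line of the TCP; frame=None keeps the orientation; feed is the mean speed in m/s. With until_force (N) it stops when the force on the tool has changed by that much, and returns True; else False.
- env.set_joints(angles): joint-space move.
- set_gripper(opening): finger opening in m; the grip force is fixed at half the most; returns when the fingers have stopped.
- env.wait(seconds).
- env.inverse_kinematics(position, orientation): joint angles nearest the present ones, or None.
- monitor.observe(): the state.
- imaging.get_image(name): name is "scene" or "top" or "wrist"; returns a dict with "frame" (420x560x3 uint8, blue, green, red), "depth" (420x560 float32, m along the optical axis (not along the pixel's ray), 0 where there is no reading), "K" (3x3 intrinsics, pixels), "xyz" and "orientation" of the camera in the world; the wrist camera has in their place "T_tool_cam" (4x4, takes a point from camera to tool coordinates, whose origin is the TCP and whose axes are the flange's). Camera axes: x right, y up, looking along -z (the intrinsics and any distortion apply to the point x, -y, -z); pixel columns grow to the right and rows downward; lengths in m; the calibration is good to about 2 mm. A picture is of the moment at which its call begins: read the wrist's pose just before it.
A pose or a line that the arm cannot do raises env.PlanningError and nothing moves.
- env.close_job(): hands the job in, once; it reports no verdict.
The state is a dict: "clock": time; "joints": joint angles; "joint_velocities": joint speeds; "tau": joint torques, N m; "tcp_pos": TCP position; "ee_rot": TCP orientation; "contact_force": force on the tool from outside, world axes, zero at the start; "torque": the same for the moment, N m; "finger_gap": finger opening in m.
Only numpy, scipy, OpenCV 4.12 (cv2) and the standard library are available. Lean on these libraries where they do the work, as an engineer would, in place of code of your own. Each camera call takes 0.05 s, during which the arm holds its last target.

## Task

Build up the hardness test piece: lay the two plain rubber discs one on the other, centred on the scribed ring of the specimen carrier, and let go of them. Then, without upsetting the stack, bring the carrier into the corner of the tester's bed so that its two edges bear flush on both fences at once, and keep it pressed there: finish while still holding the carrier against both fences. Leave the other things on the bench where they are.

Things in the scene. Friction and masses are not known exactly. Their poses are not given: they have to be found in the camera images.
- disc_a: Plain round disc of solid black rubber, 44 mm diameter, 6 mm thick, 13 g, lying flat on the bench (no hole: that is what tells it from the ring). Origin at the centre of its underside, z up.
- disc_b: The second disc, the same as disc_a in every way; either may go underneath.
- carrier: Specimen carrier, loose on the tester's bed: aluminium plate 120 x 120 x 8 mm, 0.27 to 0.43 kg, slides easily (metal on metal, friction about 0.2), a black knob near its (-x, -y) corner. Origin at the underside's centre, z up, x and y along its edges. Starts over 20 mm clear of the fences, up to 17 degrees askew; home when its +x edge is on fence_rear, its +y edge on fence_left and its axes parallel to the tester's.
- carrier_ring (a point): Centre of the scribed ring (46 mm diameter) in the middle of the carrier's upper face, 8 mm above the carrier's underside: the discs are centred here.
- carrier_knob (a point): On the axis of the carrier's knob, 22 mm above the plate's upper face. The knob is a fixed upright cylinder 22 mm in diameter, 34 mm tall above the plate; its axis stands 46 mm from the carrier's centre along both -x and -y of the carrier.
- tester: Rubber hardness tester, fixed: flat steel bed 256 x 256 mm, upper face 40 mm above the bench, carrying two fences; off the bed, beyond the left fence, a column 340 mm tall (axis at x +50, y +178 mm) with the measuring head swung away. Origin under the bed's centre at bench level; +x points to the rear fence (away from the robot), +y to the left fence.
- corner (a point): Point on the bed's upper face where the inner faces of the two fences would meet: x +95, y +95 mm from the tester's origin, 40 mm up. The carrier when home has its centre 60 mm from here towards -x and 60 mm towards -y of the tester.
- fence_rear: Rear fence: steel bar 14 mm thick, 18 mm tall, 150 mm long along the tester's y, screwed to the bed. Origin at the centre of its underside on the bed; its inner face looks to the tester's -x, 7 mm from its origin.
- fence_left: Left fence: the same bar lying along the tester's x. Origin at the centre of its underside on the bed; its inner face looks to the tester's -y, 7 mm from its origin.
- button_piece: Bystander: small black rubber button, 29 mm diameter, 12.5 mm tall, among the discs. Origin at the centre of its underside.
- offcut_ring: Bystander: flat black rubber ring, 64 mm outside, 44 mm hole, 6 mm thick, among the discs. Origin at the centre of its underside.
- beaker: Bystander: clear plastic beaker, 72 mm across the rim, 90 mm tall. Origin at the centre of its underside.
- paper_cup: Bystander: brown paper cup, 78 mm across the rim, 90 mm tall. Origin at the centre of its underside.
- jar: Bystander: white jar with a blue lid, 70 mm diameter, 85 mm tall. Origin at the centre of its underside.
- spatula: Bystander: thin steel lab spatula 172 mm long, 14 mm wide at most, lying on the bench, its length along its x. Origin at the middle of its underside.
There are look-alikes about, which are no part of the job. What is meant by the carrier is not pink, and is the larger of those in its own colour.

How it is judged:
By the outcome, as a careful person would: the job done as asked, in the order asked, and still so for the second after the job is handed in, while the arm keeps its last pose, push and grip.
It also fails if it takes over 70 s, if anything falls off the work surface, if the arm or the gripper's body presses on something with over 40 N, if the wrist force passes 120 N, or if a joint passes its speed limit or range.

## Working session

There is one attempt and no reset: what is moved stays moved. The work goes in short steps, each a Python script; the robot and the scene stay as the last script left them, time stands still between calls to the robot, and variables do not carry over. Pictures are saved under pics/ and viewed, and the job is handed in when it is done.

```bash
ls; mkdir -p pics
python3 - <<'E'
from workcell import env, set_gripper, monitor, imaging
import cv2,numpy as np
for n in ["scene","top","wrist"]:
    s=monitor.observe()
    d=imaging.get_image(n)
    cv2.imwrite(f"pics/{n}0.png",d["frame"]); np.savez(f"pics/{n}0.npz",**d,tcp=s["tcp_pos"],rot=s["ee_rot"])
    print(n,{k:v for k,v in d.items() if k not in("frame","depth")})
print(monitor.observe(),env.pinch_z)
E
```

```text
pics
scene {'K': array([[417.90476304,   0.        , 277.785316  ],
       [  0.        , 417.90476304, 210.57253086],
       [  0.        ,   0.        ,   1.        ]]), 'xyz': array([ 0.99102973, -0.66387365,  0.75547185]), 'orientation': array([0.37942238, 0.1107954 , 0.23457931, 0.88810787])}
top {'K': array([[473.52211964,   0.        , 274.83222391],
       [  0.        , 473.52211964, 211.44986376],
       [  0.        ,   0.        ,   1.        ]]), 'xyz': array([ 0.45125588, -0.03878683,  1.28997632]), 'orientation': array([-0.04197438,  0.04981672,  0.70567991, -0.7055298 ])}
wrist {'K': array([[351.80837887,   0.        , 277.77664022],
       [  0.        , 351.80837887, 212.1103731 ],
       [  0.        ,   0.        ,   1.        ]]), 'T_tool_cam': array([[ 3.89785335e-04,  9.62576762e-01,  2.71008901e-01,
         6.95720281e-02],
       [ 9.99999482e-01, -6.29903414e-04,  7.99033741e-04,
         1.17001526e-03],
       [ 9.39840743e-04,  2.71008449e-01, -9.62576510e-01,
        -1.42194596e-01],
       [ 0.00000000e+00,  0.00000000e+00,  0.00000000e+00,
         1.00000000e+00]])}
{'clock': 0.15, 'joints': array([-1.37178843e+00,  1.16414995e-01,  1.44214505e+00, -1.46317989e-05,
        1.58400103e+00, -3.78203824e-02]), 'joint_velocities': array([-1.87907819e-03, -1.32676086e-03, -4.39030690e-03,  9.25499722e-05,
       -1.59531758e-03,  1.27111716e-03]), 'tau': array([ 2.35458268e-03, -7.32505274e+01, -6.32848048e+01, -4.66853146e-05,
        5.00990282e-03,  2.99326643e-07]), 'tcp_pos': array([ 0.15831227, -0.65601397,  0.23068469]), 'ee_rot': array([ 9.92997128e-01,  1.18137498e-01, -4.62740324e-05, -4.82054289e-04]), 'contact_force': array([-0.17849115, -0.96686282,  0.51957959]), 'torque': array([-0.00983241,  0.00323091,  0.00855316]), 'finger_gap': 0.08533893876241125} 0.0187
```

View pics/top0.png

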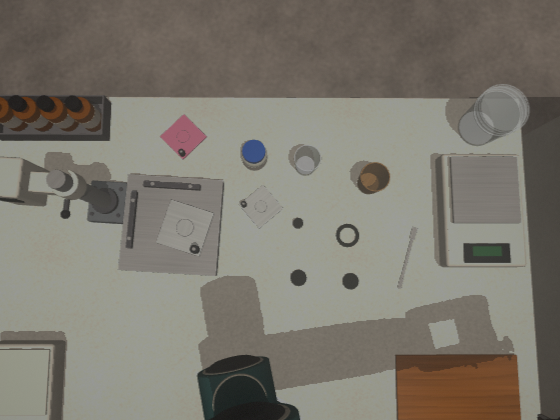

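View pics/scene0.png

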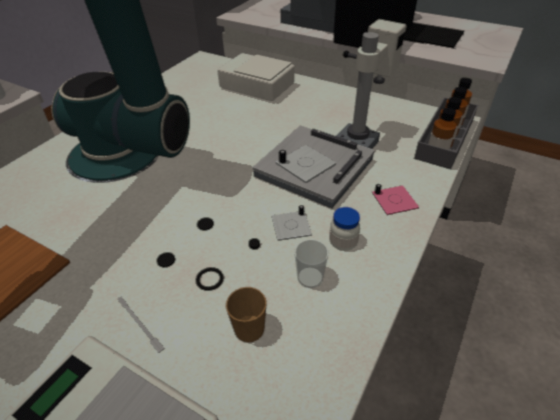

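View pics/wrist0.png

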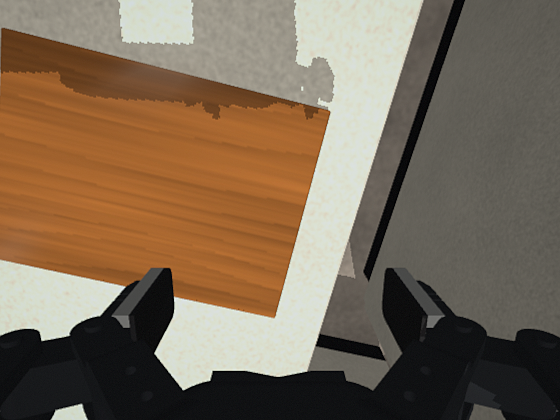

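Top view: the discs are at about (298,278) and (350,281), the button at (297,223) and the ring at (347,235). The carrier on the bed is at about (185,228) with its knob at (195,249), and the fences run along the bed's top and left. I'll enlarge and measure.

```bash
cat > h.py <<'E'
import numpy as np,cv2
from scipy.spatial.transform import Rotation as R
def T_cam(d):
    T=np.eye(4)
    if "T_tool_cam" in d:
        T[:3,:3]=R.from_quat(d["rot"]).as_matrix();T[:3,3]=d["tcp"]
        return T@d["T_tool_cam"]
    T[:3,:3]=R.from_quat(d["orientation"]).as_matrix();T[:3,3]=d["xyz"];return T
def onplane(d,uv,z):
    K=d["K"];T=T_cam(d);u,v=uv
    r=T[:3,:3]@np.array([(u-K[0,2])/K[0,0],-(v-K[1,2])/K[1,1],-1.])
    return T[:3,3]+r*(z-T[2,3])/r[2]
def bydepth(d,uv):
    K=d["K"];T=T_cam(d);u,v=uv;dd=d["depth"][int(round(v)),int(round(u))]
    return T[:3,3]+dd*(T[:3,:3]@np.array([(u-K[0,2])/K[0,0],-(v-K[1,2])/K[1,1],-1.]))
def proj(d,p):
    K=d["K"];T=T_cam(d);q=T[:3,:3].T@(np.asarray(p)-T[:3,3])
    return np.array([K[0,0]*q[0]/-q[2]+K[0,2],K[1,1]*-q[1]/-q[2]+K[1,2]])
def load(n): return dict(np.load(n))
def snap(name,fn):
    from workcell import monitor,imaging
    s=monitor.observe();d=imaging.get_image(name)
    d=dict(d,tcp=s["tcp_pos"],rot=s["ee_rot"])
    np.savez(f"pics/{fn}.npz",**d);cv2.imwrite(f"pics/{fn}.png",d["frame"]);return d
def crop(d,x0,y0,x1,y1,k,fn):
    cv2.imwrite(f"pics/{fn}.png",cv2.resize(d["frame"][y0:y1,x0:x1],None,fx=k,fy=k,interpolation=cv2.INTER_CUBIC))
def down(yaw): # tool z down, tool y axis at 'yaw' direction (angle of jaw axis in world)
    y=np.array([np.cos(yaw),np.sin(yaw),0]);z=np.array([0,0,-1.]);x=np.cross(y,z)
    return R.from_matrix(np.stack([x,y,z],1)).as_quat()
E
python3 - <<'E'
from h import *
d=load("pics/top0.npz")
crop(d,110,165,240,285,5,"c1"); crop(d,270,205,370,300,6,"c2")
g=cv2.cvtColor(d["frame"],cv2.COLOR_BGR2GRAY)
m=(g<60).astype(np.uint8);m[:200]=0;m[295:]=0;m[:,:270]=0;m[:,380:]=0
n,l,s,c=cv2.connectedComponentsWithStats(m)
for i in range(1,n):
    print(s[i],c[i],onplane(d,c[i],.006),bydepth(d,c[i]))
    ys,xs=np.where(l==i);P=np.array([onplane(d,(x,y),.006) for x,y in zip(xs,ys)]);print(2*np.sqrt(len(P)*abs(np.linalg.det((onplane(d,(301,280),.006)[:2]-onplane(d,(300,280),.006)[:2],onplane(d,(300,281),.006)[:2]-onplane(d,(300,280),.006)[:2])))/np.pi))
E
```

```text
[294 272   1   1   1] [294. 272.] [ 0.45470041 -0.10456715  0.006     ] [ 0.45470925 -0.104736    0.00270415]
0.003015390653265767
[300 273   1   1   1] [300. 273.] [ 0.45201693 -0.12070274  0.006     ] [ 0.45201869 -0.1208922   0.00303036]
0.003015390653265767
[292 274   1   2   2] [292.  274.5] [ 0.44803691 -0.0991451   0.006     ] [ 0.44804734 -0.09894959  0.01015914]
0.004264406357701515
[295 275   3   2   3] [296.         275.66666667] [ 0.4449175  -0.10988637  0.006     ] [ 0.4448959  -0.11012865  0.00162472]
0.005222809816124616
[300 275   1   1   1] [300. 275.] [ 0.44668344 -0.12066103  0.006     ] [ 0.44668258 -0.12067636  0.00575952]
0.003015390653265767
[302 274   1   1   1] [302. 274.] [ 0.44934436 -0.12606544  0.006     ] [ 0.44933753 -0.12637702  0.00141633]
0.003015390653265767
[351 274   1   1   1] [351. 274.] [ 0.44921924 -0.25811871  0.006     ] [ 0.44922481 -0.25751898  0.00951087]
0.003015390653265767
[293 277   1   1   1] [293. 277.] [ 0.44137486 -0.10179614  0.006     ] [ 0.44134036 -0.10201615  0.00151668]
0.003015390653265767
[352 276   1   1   1] [352. 276.] 
[... 1005 characters left out ...]
58881]
0.003015390653265767
[351 281   2   2   2] [351.5 281.5] [ 0.42923448 -0.25902919  0.006     ] [ 0.42918917 -0.25948239  0.00335792]
0.004264406357701515
[299 283   1   2   2] [299.  283.5] [ 0.42408366 -0.11779957  0.006     ] [ 0.42405165 -0.11789265  0.00448737]
0.004264406357701515
[302 283   1   1   1] [302. 283.] [ 0.42540104 -0.12586505  0.006     ] [ 4.25285058e-01 -1.26255675e-01  2.40214123e-04]
0.003015390653265767
[348 283   1   1   1] [348. 283.] [ 0.4252584  -0.24952223  0.006     ] [ 0.42527136 -0.24941717  0.0066401 ]
0.003015390653265767
[350 284   4   4   5] [351.4 285.4] [ 0.41887549 -0.25853288  0.006     ] [ 0.41894756 -0.25804379  0.00885777]
0.006742618479419754
```

View pics/c1.png

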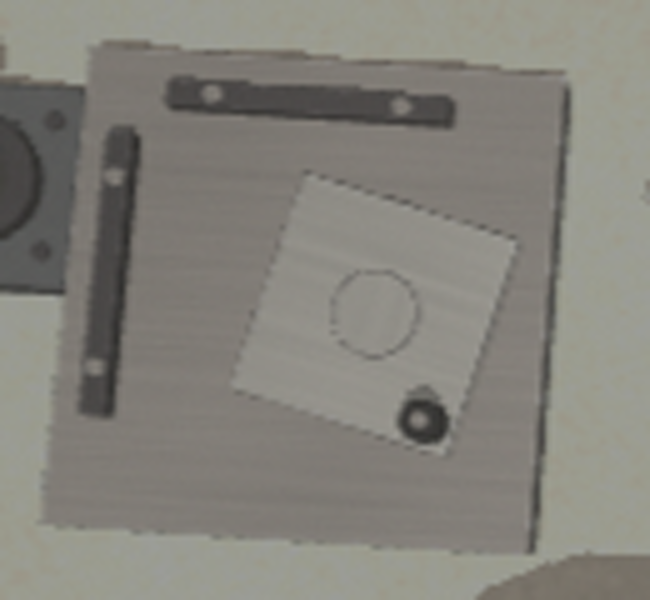

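View pics/c2.png

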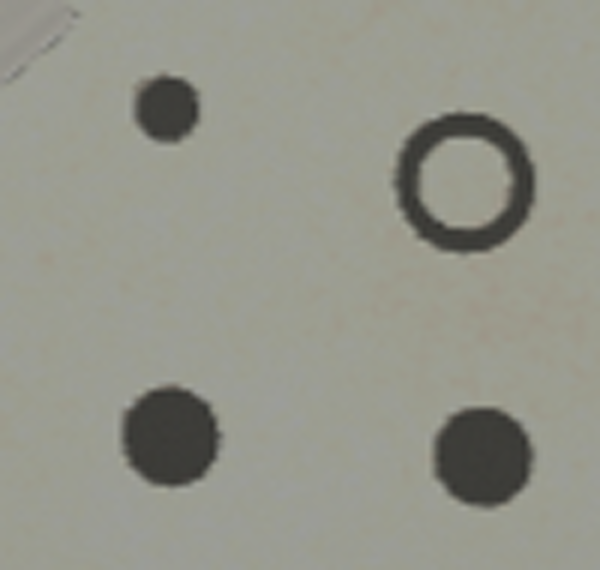

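Run:
```python
from h import *
d=load("pics/top0.npz")
g=cv2.cvtColor(d["frame"],cv2.COLOR_BGR2GRAY)
m=(g<105).astype(np.uint8);m[:200]=0;m[295:]=0;m[:,:270]=0;m[:,380:]=0
n,l,s,c=cv2.connectedComponentsWithStats(m)
for i in range(1,n):
    if s[i][4]>20: print(s[i],c[i],onplane(d,c[i],.006).round(4),bydepth(d,c[i]).round(4))
f=lambda x,y:((x+.5)/5-.5+110,(y+.5)/5-.5+165)
for nm,z,L in [("bed",.04,[(90,43),(568,72),(533,552),(42,522)]),("carrier",.048,[(305,172),(518,240),(446,455),(232,386)]),("rear inner top",.058,[(165,108),(455,128)]),("left inner top",.058,[(138,130),(114,416)]),("ring",.048,[(376,313)]),("knobtop",.082,[(420,418)])]:
    P=np.array([onplane(d,f(*p),z) for p in L]);print(nm,P[:,:2].round(4).tolist(),P[:,:2].mean(0).round(4))
    if len(P)>1:
        e=np.diff(np.vstack([P,P[:1]])[:,:2],axis=0);print(np.linalg.norm(e,axis=1).round(4),np.degrees(np.arctan2(e[:,1],e[:,0])).round(1))
    for p in L[:1]:print(bydepth(d,f(*p)))
```

```text
[293 218  10  11  91] [297.51648352 222.68131868] [ 0.5881 -0.115   0.006 ] [ 0.5874 -0.1146  0.013 ]
[336 224  23  23 224] [347.12946429 235.01785714] [ 0.5544 -0.2499  0.006 ] [ 0.5549 -0.2509 -0.0006]
[291 269  16  17 205] [298.06829268 277.3902439 ] [ 0.4403 -0.1154  0.006 ] [ 0.4404 -0.1152  0.0097]
[342 273  17  17 209] [350.0861244 280.6937799] [ 0.4314 -0.2553  0.006 ] [ 0.4313 -0.2558  0.0029]
bed [[0.7178, 0.342], [0.7023, 0.0857], [0.447, 0.1006], [0.4628, 0.3569]] [0.5825 0.2213]
[0.2567 0.2557 0.2568 0.2554] [-93.5 176.7  86.5  -3.4]
[0.72584289 0.35345769 0.00222475]
carrier [[0.6466, 0.2233], [0.6104, 0.1101], [0.4973, 0.1458], [0.5333, 0.2583]] [0.5719 0.1844]
[0.1189 0.1186 0.1181 0.1186] [-107.8  162.5   72.2  -17.2]
[0.64737561 0.22433251 0.04317997]
rear inner top [[0.6791, 0.2957], [0.6686, 0.143]] [0.6738 0.2194]
[0.1531 0.1531] [-93.9  86.1]
[0.68348565 0.30215478 0.03431376]
left inner top [[0.6673, 0.3095], [0.5171, 0.3164]] [0.5922 0.3129]
[0.1504 0.1504] [177.4  -2.6]
[0.6711168  0.31556786 0.03643641]
ring [[0.5716, 0.184]] [0.5716 0.184 ]
[0.57166509 0.18405872 0.04777791]
knobtop [[0.5147, 0.1543]] [0.5147 0.1543]
[0.51471059 0.15422594 0.08262374]
```

Sizes check out: bed 256 mm, carrier 119 mm. The tester is yawed about -3.4° and the carrier about -17.5°. Next I take wrist views of the disc and the ring from the same relative pose, plus a fingertip touch calibration at a 44 mm gap.

Run:
```python
from workcell import env, set_gripper, monitor, imaging
from h import *
q=down(np.radians(-62.5))
env.move_pose([.5716,.184,.168],q); print(monitor.observe()["clock"],monitor.observe()["tcp_pos"])
snap("wrist","wr1")
env.move_pose([.4403,-.1154,.126],q)
snap("wrist","wa1"); print(monitor.observe()["clock"])
env.move_pose([.4314,-.2553,.126],q)
snap("wrist","wb1"); print(monitor.observe()["clock"],monitor.observe()["joints"])
```

```text
3.425 [0.57182129 0.18345867 0.16801695]
4.775
5.4417 [-5.84041064e-01 -2.21918656e-01  1.93820416e+00  2.26876286e-04
  1.42576198e+00  5.06257862e-01]
```

Run:
```python
from h import *
a=[cv2.imread(f"pics/{n}.png") for n in("wr1","wa1","wb1")]
cv2.imwrite("pics/m1.png",a[0]); cv2.imwrite("pics/m2.png",cv2.resize(np.hstack(a[1:]),(800,300)))
for n in("wa1","wb1"):
    d=load(f"pics/{n}.npz");g=cv2.cvtColor(d["frame"],cv2.COLOR_BGR2GRAY)
    m=(g<100).astype(np.uint8);k,l,s,c=cv2.connectedComponentsWithStats(m)
    for i in range(1,k):
        if s[i][4]>800: print(n,s[i],c[i],onplane(d,c[i],.006).round(4),d["tcp"].round(4))
```

```text
wa1 [  0   0  26  56 831] [ 8.60770156 20.09386282] [0.4725 0.1045 0.006 ] [ 0.4409 -0.1149  0.1263]
wa1 [ 356    0   50   42 1646] [379.29526124  18.54252734] [ 0.5886 -0.116   0.006 ] [ 0.4409 -0.1149  0.1263]
wa1 [ 464  108   90   88 3507] [509.25035643 151.53150841] [ 0.5577 -0.2482  0.006 ] [ 0.4409 -0.1149  0.1263]
wa1 [ 250  176   57   56 2470] [278.27651822 203.848583  ] [ 0.4434 -0.1153  0.006 ] [ 0.4409 -0.1149  0.1263]
wa1 [    0   263   560   157 46377] [281.62295966 366.60478254] [ 0.3132 -0.1867  0.006 ] [ 0.4409 -0.1149  0.1263]
wb1 [ 308    0   93   97 4075] [353.95705521  46.29177914] [ 0.5565 -0.2501  0.006 ] [ 0.4316 -0.2553  0.1258]
wb1 [  80   74   65   65 3257] [111.6208167  106.09272337] [ 0.4431 -0.1168  0.006 ] [ 0.4316 -0.2553  0.1258]
wb1 [    0   151   560   269 45975] [282.34612289 366.43234367] [ 0.3046 -0.3271  0.006 ] [ 0.4316 -0.2553  0.1258]
wb1 [ 251  175   56   57 2496] [278.71233974 203.36698718] [ 0.4347 -0.2557  0.006 ] [ 0.4316 -0.2553  0.1258]
```

View pics/m1.png

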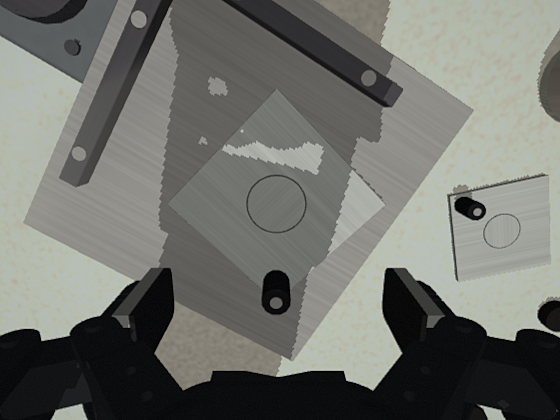

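View pics/m2.png

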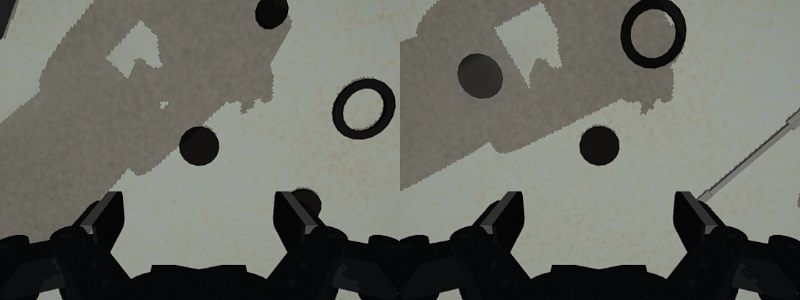

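Wrist pictures: both discs appear near (278,204), the ring centre at about (276,204), and the knob is straight below it, so the alignment is right. The two cameras disagree by about 2.5 mm. To settle that, I'll squeeze disc_b along two axes so its position is known exactly, then look at it again.

Run:
```python
from workcell import env, set_gripper, monitor, imaging
from h import *
ob=monitor.observe
q=down(np.radians(-62.5))
set_gripper(.044); print(ob()["finger_gap"])
env.movel([.4355,-.185,.02],feed=.2)
r=env.movel([.4355,-.185,-.02],feed=.02,until_force=5)
o=ob(); print(r,o["tcp_pos"],o["contact_force"],o["clock"],o["finger_gap"])
env.movel([.4355,-.185,.03],feed=.15); print(ob()["clock"])
```

```text
0.0438675246321802
True [ 0.43557013 -0.1850454  -0.00204838] [-1.35284926 -0.22277808  7.1695473 ] 7.8583 0.04386130576997978
8.225
```

Run:
```python
from workcell import env, set_gripper, monitor, imaging
from h import *
ob=monitor.observe
q1=down(np.radians(-62.5));q2=down(np.radians(27.5))
p=np.array([.4327,-.2557])
set_gripper(.062)
env.move_pose([*p,.03],q1)
env.movel([*p,.0005],feed=.1)
set_gripper(.040);o1=ob();print(o1["tcp_pos"],o1["finger_gap"],o1["contact_force"])
set_gripper(.062)
env.movel([*p,.02],feed=.15)
env.move_pose([*p,.02],q2)
env.movel([*p,.0005],feed=.1)
set_gripper(.040);o2=ob();print(o2["tcp_pos"],o2["finger_gap"],o2["contact_force"],R.from_quat(o2["ee_rot"]).as_matrix().round(3).tolist())
set_gripper(.062)
env.movel([*p,.03],feed=.15)
env.move_pose([*p,.126],q1)
d=snap("wrist","wb2");print(d["tcp"],ob()["clock"])
g=cv2.cvtColor(d["frame"],cv2.COLOR_BGR2GRAY)
m=(g<100).astype(np.uint8);k,l,s,c=cv2.connectedComponentsWithStats(m)
for i in range(1,k):
    if 1500<s[i][4]<6000: print(s[i],c[i],onplane(d,c[i],.006).round(4))
```

```text
[ 0.43317812 -0.25577846  0.00166954] 0.040855581770907444 [-2.06284288  2.16979532  7.60830437]
[ 0.43300857 -0.25586279  0.00144351] 0.04092081967074427 [-1.76416453  0.5881509   5.68997653] [[-0.462, 0.887, 0.001], [0.887, 0.462, -0.0], [-0.001, 0.0, -1.0]]
[ 0.43252509 -0.25559765  0.12538112] 14.5583
[ 307    0   94   98 4070] [353.34226044  46.71891892] [ 0.5569 -0.2499  0.006 ]
[  79   75   65   65 3243] [110.65494912 106.78106691] [ 0.443  -0.1169  0.006 ]
[ 251  176   56   56 2475] [278.58989899 203.68242424] [ 0.4354 -0.256   0.006 ]
```

Disc_b is now known to be at (0.4331, -0.2558). The wrist view puts it 2.3 mm farther in x, of which about 0.7 mm is the visible side wall. Next, the ring centre in the wrist picture.

Run:
```python
from h import *
d=load("pics/wr1.npz")
crop(d,225,155,330,255,6,"ringcrop")
g=cv2.cvtColor(d["frame"],cv2.COLOR_BGR2GRAY).astype(float)
# radial dark-line search about guess
c0=np.array([276.,204.]);sm=cv2.GaussianBlur(g,(0,0),.7)
for it in range(3):
    pts=[]
    for a in np.linspace(0,2*np.pi,120,endpoint=False):
        rr=np.arange(25,36,.25);xs=c0[0]+rr*np.cos(a);ys=c0[1]+rr*np.sin(a)
        v=cv2.remap(sm.astype(np.float32),xs[None].astype(np.float32),ys[None].astype(np.float32),1)[0]
        v=v-cv2.GaussianBlur(v[None],(0,0),8)[0]
        i=v.argmin();
        if v[i]<-5: pts.append((xs[i],ys[i]))
    e=cv2.fitEllipseAMS(np.array(pts,np.float32));c0=np.array(e[0]);print(len(pts),e)
W=onplane(d,c0,.048);print(W, W-[.0016,-.0006,0])
P=np.array([onplane(d,p,.048) for p in pts]);print(2*np.median(np.linalg.norm(P-W,axis=1)))
t=load("pics/top0.npz")
# knob top ellipse wrist (276,302)
print(onplane(d,(276,302),.082))
```

```text
120 ((275.98626708984375, 203.42408752441406), (57.13430404663086, 58.67891311645508), 92.37140655517578)
120 ((275.99871826171875, 203.4839630126953), (57.23555374145508, 58.621788024902344), 90.53318786621094)
120 ((276.0022277832031, 203.4927215576172), (57.230506896972656, 58.601112365722656), 92.28941345214844)
[0.57384274 0.18474645 0.048     ] [0.57224274 0.18534645 0.048     ]
0.04510345342143159
[0.5161239  0.15460374 0.082     ]
```

View pics/ringcrop.png

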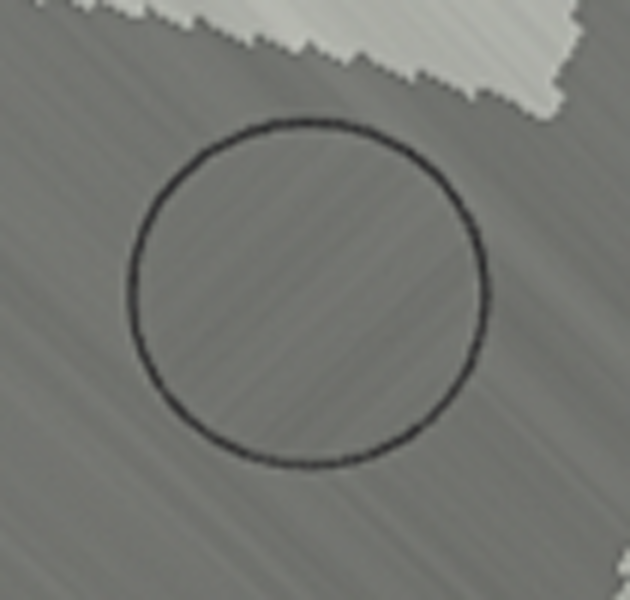

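```bash
cat > pp.py <<'E'
from workcell import env, set_gripper, monitor, imaging
from h import *
ob=monitor.observe
q1=down(np.radians(-62.5))
RING=np.array([.5722,.1853])
def pick(p):
    env.move_pose([*p,.03],q1)
    env.movel([*p,.002],feed=.1)
    set_gripper(.040);o=ob();print("grip",o["tcp_pos"],o["finger_gap"],o["contact_force"])
    env.movel([*p,.10],feed=.25);print("up gap",ob()["finger_gap"])
def place(r,zoff):
    env.move_pose([*r,.10+zoff],q1)
    env.movel([*r,.060+zoff],feed=.15)
    env.movel([*r,.0502+zoff],feed=.04)
    env.wait(.2);o=ob();print("place",o["tcp_pos"],o["contact_force"],o["finger_gap"])
    set_gripper(.062)
    env.movel([*r,.10+zoff],feed=.2)
    env.move_pose([*r,.168],q1)
E
python3 - <<'E'
from pp import *
pick([.4331,-.2558]); place(RING,0)
snap("wrist","wr2"); d=snap("top","top2");print(ob()["clock"])
d=load("pics/wr2.npz");crop(d,225,145,330,245,6,"rc2");print(d["tcp"])
E
```

```text
grip [ 0.43439086 -0.25660853  0.00432832] 0.0401082511194655 [-1.07708116e+00 -1.07709773e-02  1.52862274e+01]
up gap 0.040049606988993826
place [0.57231858 0.18534765 0.05047155] [-0.31634866 -0.29496346  0.04307663] 0.04021052800259665
20.275
[0.57239617 0.18535403 0.16851966]
```

View pics/rc2.png

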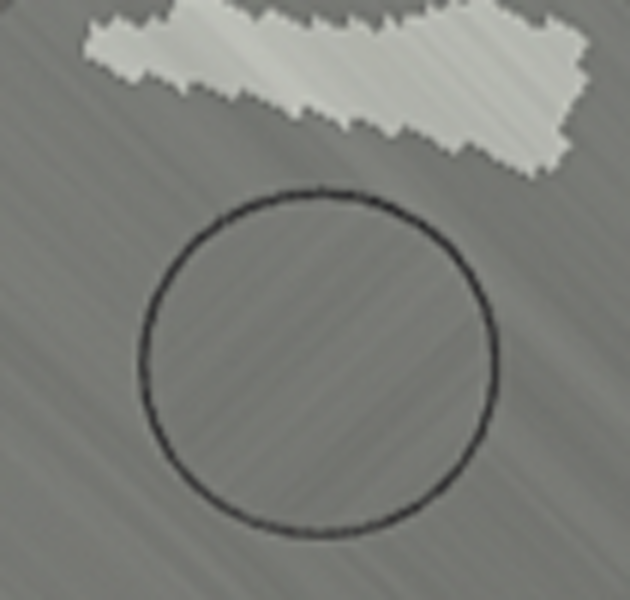

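View pics/wr2.png

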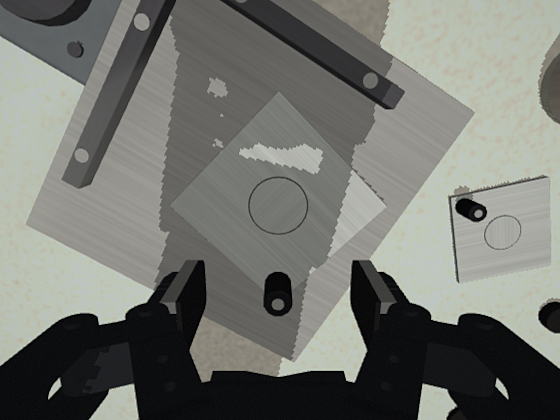

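The grip slipped: the gap closed to 40 mm and the ring is still empty, so the tips rode over the disc. I'll look at disc_b again and grip lower.

Run:
```python
from pp import *
env.move_pose([.4331,-.2558,.126],q1)
d=snap("wrist","wb3");print(d["tcp"],ob()["clock"],ob()["contact_force"])
g=cv2.cvtColor(d["frame"],cv2.COLOR_BGR2GRAY)
m=(g<100).astype(np.uint8);k,l,s,c=cv2.connectedComponentsWithStats(m)
for i in range(1,k):
    if 1500<s[i][4]<6000: print(s[i],c[i],(onplane(d,c[i],.006)-[.0023,-.0002,0]).round(4))
```

```text
[ 0.43357322 -0.25530839  0.12603409] 22.025 [-0.05373364  0.39795159 -0.52193711]
[ 306    0   94  100 4088] [352.7035225   47.90631115] [ 0.555  -0.2496  0.006 ]
[  79   76   64   65 3210] [110.82056075 108.48006231] [ 0.4408 -0.1167  0.006 ]
[ 251  177   56   56 2464] [278.54464286 204.89326299] [ 0.4332 -0.256   0.006 ]
```

View pics/wb3.png

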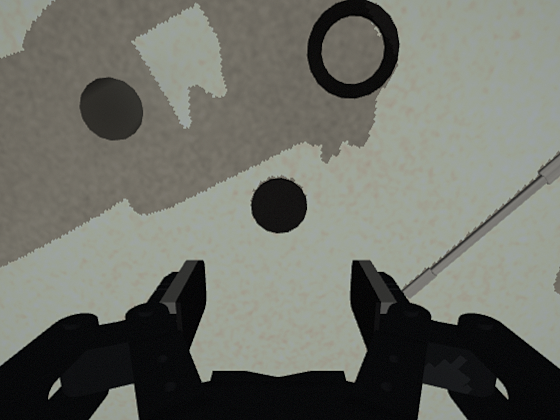

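```bash
sed -i 's/\.002\],feed=.1)/-.001],feed=.1)/; s/set_gripper(.040)/set_gripper(.041)/; s/0502+zoff/0475+zoff/' pp.py
python3 - <<'E'
from pp import *
p=[.4332,-.2559]
env.move_pose([*p,.03],q1)
env.movel([*p,-.001],feed=.12)
print(ob()["tcp_pos"],ob()["contact_force"])
set_gripper(.041);o=ob();print("grip",o["tcp_pos"],o["finger_gap"],o["contact_force"])
env.movel([*p,.05],feed=.25);o=ob();print("up gap",o["finger_gap"],o["clock"],o["contact_force"])
snap("wrist","wh1")
E
```

```text
[ 4.33770255e-01 -2.56238091e-01  3.28746864e-04] [ 0.13456938 -1.26786206  1.20052199]
grip [ 0.43392209 -0.25637009  0.00076784] 0.0415736209672879 [-2.26046538  1.58202823  9.19330596]
up gap 0.04176382359684389 23.5833 [-0.34355996 -0.29628827 -0.99427457]
```

View pics/wh1.png

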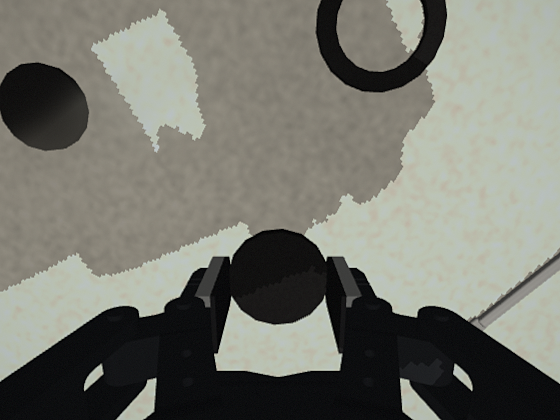

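Disc_b is held level between the pads, at about (278,277). Placing it now.

```bash
sed -i 's/0475+zoff/0490+zoff/' pp.py
python3 - <<'E'
from pp import *
env.movel([.4332,-.2559,.10],feed=.3)
place(RING+[.0004,.0002],0)
d=snap("wrist","wr3");print(d["tcp"],ob()["clock"])
crop(d,225,145,330,245,6,"rc3")
E
```

```text
place [0.57257351 0.18552985 0.04899752] [-0.59697423  0.83064674 -0.39514649] 0.04149437127202693
[0.57278711 0.18553782 0.1685444 ] 27.85
```

View pics/rc3.png

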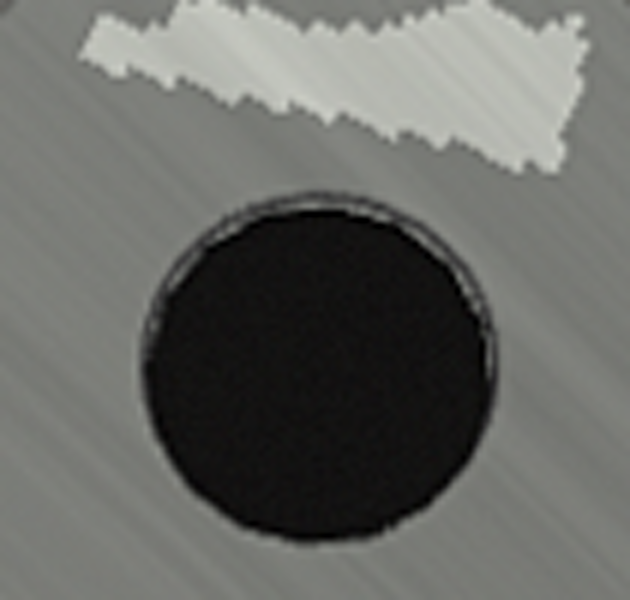

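The disc sits about 1 mm off the ring centre, away from the camera; the gap to the scribed line is even left and right. Now disc_a.

Run:
```python
from pp import *
pick([.4410,-.1154])
if ob()["finger_gap"]>.0413:
    place(RING+[.0008,.0004],.006)
else: print("NOGRIP")
d=snap("wrist","wr4");print(d["tcp"],ob()["clock"])
crop(d,225,145,330,245,6,"rc4")
```

```text
grip [ 4.41537539e-01 -1.15459442e-01  6.70686485e-05] 0.0416339644644152 [-1.2105097   2.01696913  4.94859273]
up gap 0.04138924440590883
place [0.5731018  0.18574717 0.05520622] [ 0.03470538  0.56200179 -0.72730183] 0.04189718567426385
[0.57319128 0.18575971 0.16851644] 33.9667
```

View pics/rc4.png

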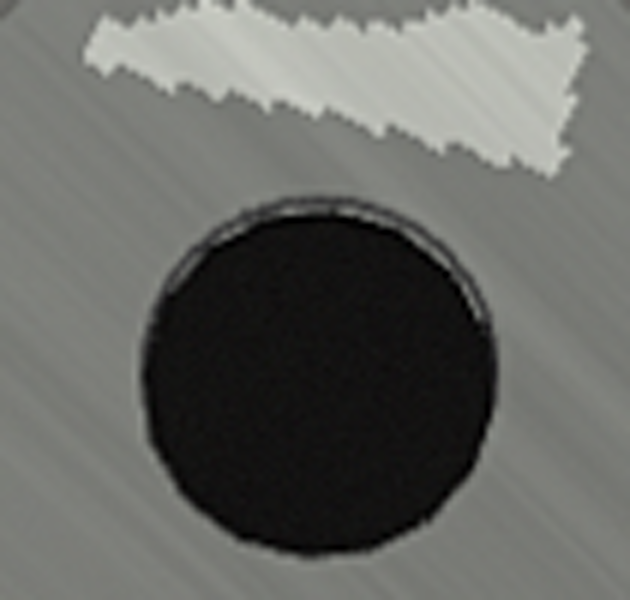

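View pics/wr4.png

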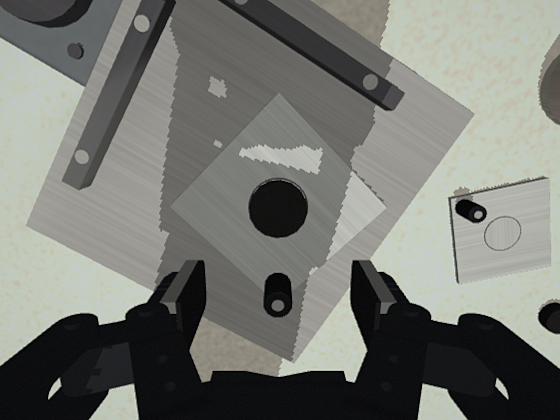

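The stack is well centred, and the knob and ring share a column, so the tool is aligned with the carrier's diagonal. Now I grip the knob, and rotate and slide the carrier gently.

Run:
```python
from pp import *
k=np.array([.5145,.1553])
env.move_pose([*k,.115],q1)
env.movel([*k,.0512],feed=.1)
print(ob()["tcp_pos"],ob()["contact_force"])
set_gripper(.018);o=ob();print("grip",o["tcp_pos"],o["finger_gap"],o["contact_force"],o["clock"])
if .0205<o["finger_gap"]<.024:
    ty=np.radians(-3.4);ex=np.array([np.cos(ty),np.sin(ty)]);ey=np.array([-ex[1],ex[0]])
    t=np.array([.5715,.2123])-.009*ex-.009*ey
    q2=down(np.radians(-62.5+14.1))
    z=o["tcp_pos"][2]
    env.movel([*t,z],feed=.03,frame=q2)
    o=ob();print(o["tcp_pos"],t,o["contact_force"],o["torque"],o["finger_gap"])
d=snap("wrist","wk1");d=snap("top","tk1");crop(d,110,165,240,285,5,"tk1c");print(ob()["clock"])
```

```text
[0.51488279 0.15539366 0.05174906] [0.32802941 0.00176298 0.5040055 ]
grip [0.51481656 0.15537406 0.05190137] 0.020356942118164953 [-0.13514816 -0.09235984  6.00204821] 35.6417
35.7417
```

View pics/wk1.png

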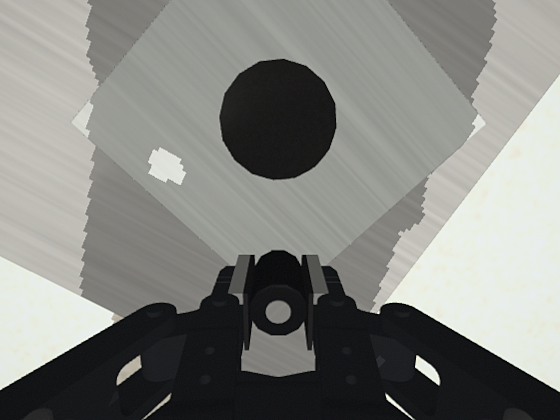

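View pics/tk1c.png

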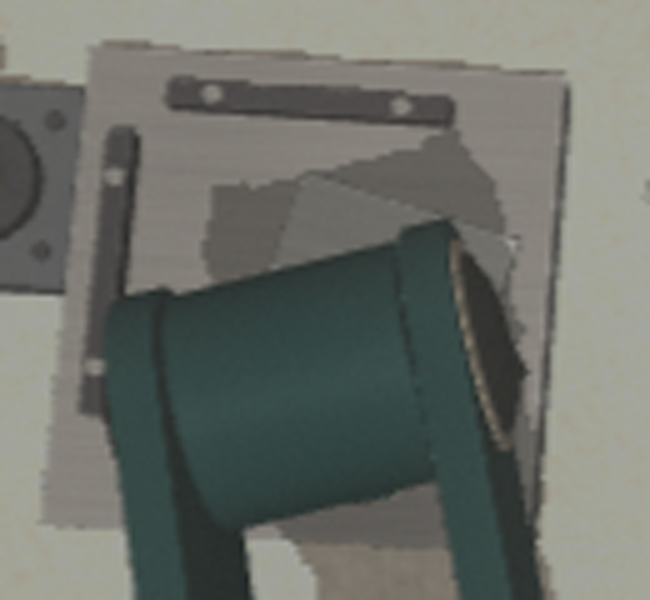

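The wrist view shows the knob between the pads at about (278,300), with the stack undisturbed. The 20.4 mm gap is pad compression, so I carry on.

Run:
```python
from pp import *
ty=np.radians(-3.4);ex=np.array([np.cos(ty),np.sin(ty)]);ey=np.array([-ex[1],ex[0]])
t=np.array([.5715,.2123])-.009*ex-.009*ey
q2=down(np.radians(-62.5+14.1))
env.movel([*t,.0516],feed=.03,frame=q2)
o=ob();print(o["tcp_pos"],t,o["contact_force"],o["torque"],o["finger_gap"])
d=snap("wrist","wk2");snap("scene","sk2");print(ob()["clock"])
```

```text
[0.5622498  0.20395979 0.0518913 ] [0.56198208 0.2038496 ] [ 0.24483833 -1.15612732  5.10356703] [-0.08090836  0.07844626  0.02076265] 0.020206078548043318
38.2583
```

View pics/wk2.png

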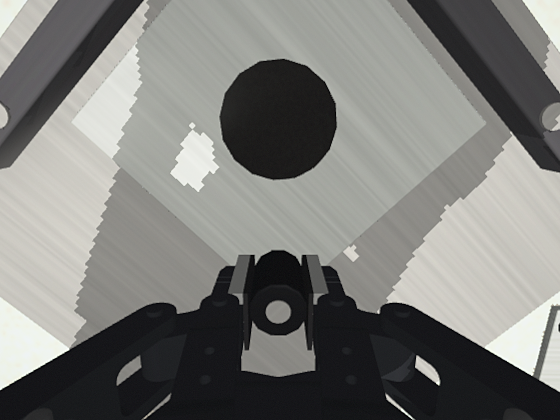

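Run:
```python
from h import *
d=load("pics/wk2.npz")
a=cv2.resize(d["frame"][0:180,0:230],None,fx=3.4,fy=3.3,interpolation=cv2.INTER_CUBIC);cv2.imwrite("pics/ca.png",a)
a=cv2.resize(d["frame"][0:180,350:560],None,fx=3.7,fy=3.3,interpolation=cv2.INTER_CUBIC);cv2.imwrite("pics/cb.png",a)
```

```text
(no output)
```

View pics/ca.png

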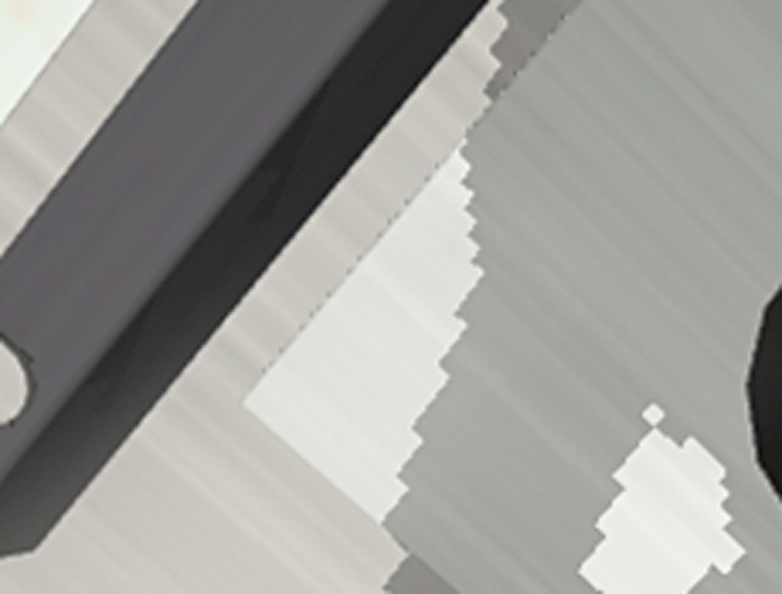

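View pics/cb.png

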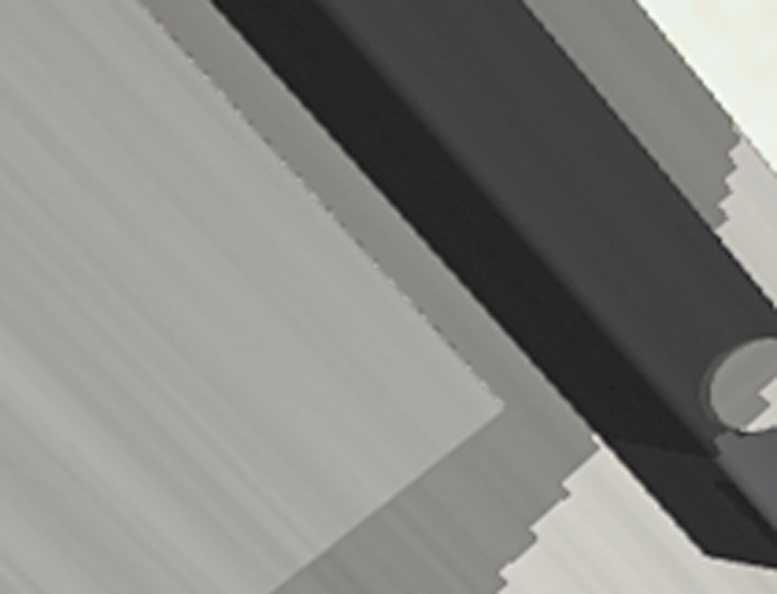

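Run:
```python
from h import *
d=load("pics/wk2.npz")
A=lambda x,y:((x+.5)/3.4-.5,(y+.5)/3.3-.5)
B=lambda x,y:((x+.5)/3.7-.5+350,(y+.5)/3.3-.5)
for n,f,z,p,q in[("fenceL",A,.04,(33,550),(495,0)),("carL",A,.048,(245,402),(582,0)),("fenceR",B,.04,(705,552),(213,0)),("carR",B,.048,(502,405),(135,0))]:
    a=onplane(d,f(*p),z);b=onplane(d,f(*q),z);v=b-a;print(n,a[:2].round(4),b[:2].round(4),np.degrees(np.arctan2(v[1],v[0])).round(2))
    if n[0]=='f': fa,fb=a,b
    else:
        u=(fb-fa)/np.linalg.norm(fb-fa);print([abs(np.cross(u[:2],(w-fa)[:2])).round(4) for w in(a,b)])
```

```text
fenceL [0.5196 0.3219] [0.6122 0.3155] -3.94
carL [0.5572 0.3086] [0.6186 0.305 ] -3.32
[np.float64(0.0107), np.float64(0.0101)]
fenceR [0.6742 0.1476] [0.6799 0.2393] 86.46
carR [0.6675 0.1839] [0.6714 0.2456] 86.42
[np.float64(0.009), np.float64(0.0089)]<stdin>:9: DeprecationWarning: Arrays of 2-dimensional vectors are deprecated. Use arrays of 3-dimensional vectors instead. (deprecated in NumPy 2.0)
```

Gaps are about 9 mm (rear) and 10.4 mm (left), parallel to within 0.3°. Now I push home.

Run:
```python
from pp import *
ty=np.radians(-3.5);ex=np.array([np.cos(ty),np.sin(ty)]);ey=np.array([-ex[1],ex[0]])
def show(t):
    o=ob();f=o["contact_force"];print(t,o["tcp_pos"].round(4),"fx,fy,fz",np.round([f[:2]@ex,f[:2]@ey,f[2]],1),"Tz",o["torque"].round(2),o["finger_gap"].round(4),round(o["clock"],2))
p=ob()["tcp_pos"][:2]
p1=p+.006*ex+.0075*ey
env.movel([*p1,.0516],feed=.03);show("near")
p=ob()["tcp_pos"][:2]
r=env.movel([*(p+.012*ex),.0516],feed=.015,until_force=8);show(f"x {r}")
p=ob()["tcp_pos"][:2]
r=env.movel([*(p+.012*ey+.0005*ex),.0516],feed=.015,until_force=8);show(f"y {r}")
env.wait(.3);show("w")
```

```text
Traceback (most recent call last):
AttributeError: 'float' object has no attribute 'round'
```

```bash
cat >> pp.py <<'E'
ty=np.radians(-3.5);ex=np.array([np.cos(ty),np.sin(ty)]);ey=np.array([-ex[1],ex[0]])
def show(t):
    o=ob();f=o["contact_force"];print(t,o["tcp_pos"].round(4),"fx,fy,fz",np.round([f[:2]@ex,f[:2]@ey,f[2]],1),"T",np.round(o["torque"],2),"gap %.4f t %.2f"%(o["finger_gap"],o["clock"]))
E
python3 - <<'E'
from pp import *
show("near")
p=ob()["tcp_pos"][:2]
r=env.movel([*(p+.012*ex),.0516],feed=.015,until_force=8);show(f"x {r}")
p=ob()["tcp_pos"][:2]
r=env.movel([*(p+.012*ey+.0005*ex),.0516],feed=.015,until_force=8);show(f"y {r}")
env.wait(.3);show("w")
E
```

```text
near [0.5691 0.2114 0.0519] fx,fy,fz [0.6 1.6 4.5] T [ 0.24 -0.2   0.01] gap 0.0202 t 38.73
x True [0.5703 0.2112 0.0519] fx,fy,fz [-1.9 -1.   5.9] T [0.05 0.32 0.02] gap 0.0203 t 39.08
y True [0.5704 0.2129 0.0519] fx,fy,fz [-0.7 -2.6  5.2] T [-0.31  0.06  0.02] gap 0.0202 t 39.43
w [0.5704 0.2129 0.0519] fx,fy,fz [-0.8 -0.4  5.3] T [-0.15  0.06  0.02] gap 0.0202 t 39.73
```

Run:
```python
from h import *
d=snap("wrist","wk3")
a=cv2.resize(d["frame"][0:180,20:230],None,fx=1.9,fy=3.3,interpolation=cv2.INTER_CUBIC)
b=cv2.resize(d["frame"][0:180,350:560],None,fx=1.9,fy=3.3,interpolation=cv2.INTER_CUBIC)
cv2.imwrite("pics/cc.png",np.hstack([a,b]))
```

```text
(no output)
```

View pics/cc.png

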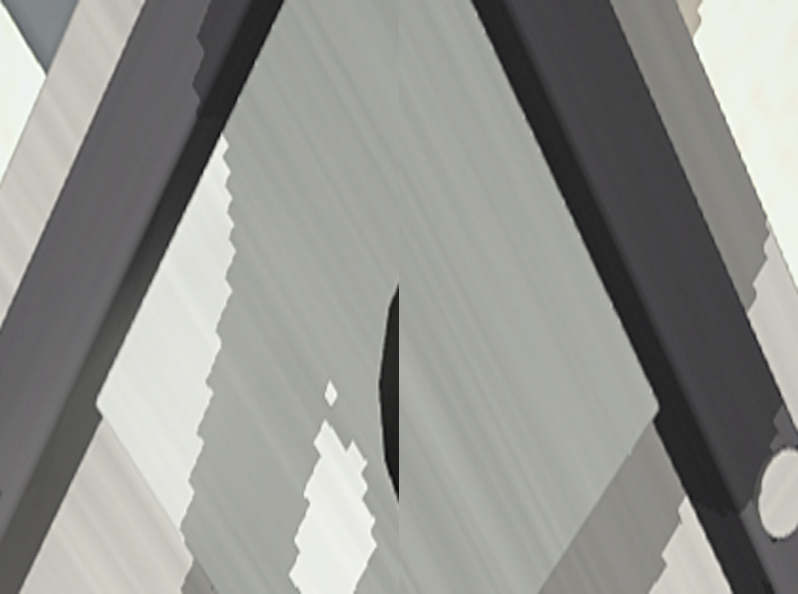

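Both edges now lie right at the fences. Pressing in with a modest commanded overtravel.

Run:
```python
from pp import *
p=ob()["tcp_pos"][:2]
for k in (1.5,3):
    env.movel([*(p+.001*k*ex+.001*k*ey),.0518],feed=.01);env.wait(.2);show(str(k))
```

```text
1.5 [0.5704 0.2129 0.0518] fx,fy,fz [-18.  -15.   16.6] T [-2.09  2.79 -0.01] gap 0.0204 t 40.33
3 [0.5704 0.213  0.0518] fx,fy,fz [-35.  -30.3  29.2] T [-4.21  5.62  0.09] gap 0.0203 t 40.89
```

Run:
```python
from pp import *
p=np.array([.5704,.2129])
env.movel([*(p+.0015*ex+.0016*ey),.0518],feed=.01);env.wait(.5);show("hold")
d=snap("wrist","wk4");snap("scene","sk4")
a=cv2.resize(d["frame"][0:180,20:230],None,fx=1.9,fy=3.3,interpolation=cv2.INTER_CUBIC)
b=cv2.resize(d["frame"][0:180,350:560],None,fx=1.9,fy=3.3,interpolation=cv2.INTER_CUBIC)
cv2.imwrite("pics/cd.png",np.hstack([a,b]))
s=load("pics/sk4.npz");crop(s,240,110,400,220,5,"sk4c")
```

```text
hold [0.5704 0.2129 0.0519] fx,fy,fz [-18.2 -16.   18. ] T [-2.22  2.92 -0.02] gap 0.0209 t 41.74
```

View pics/cd.png

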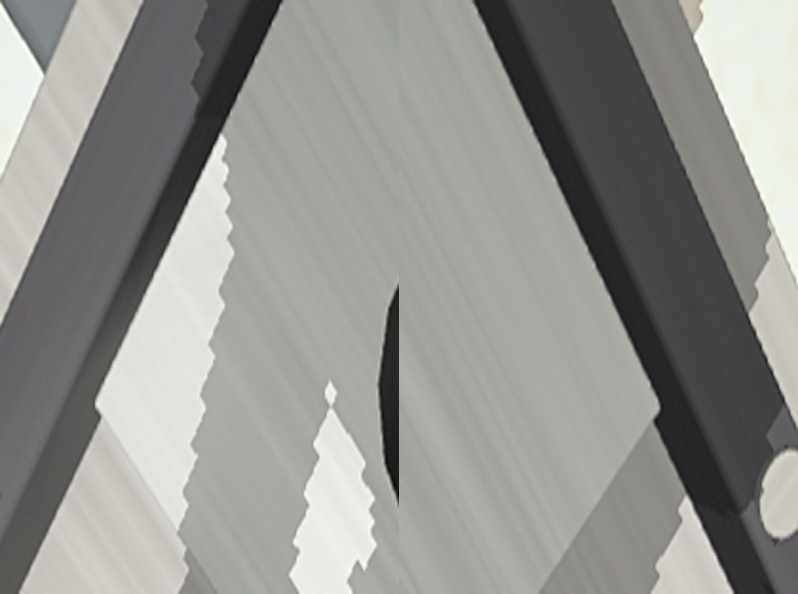

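View pics/wk4.png

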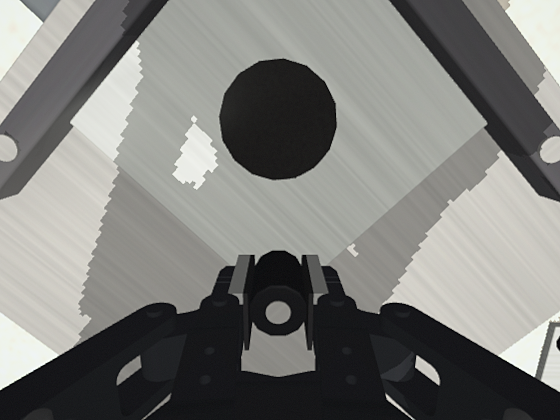

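View pics/sk4c.png

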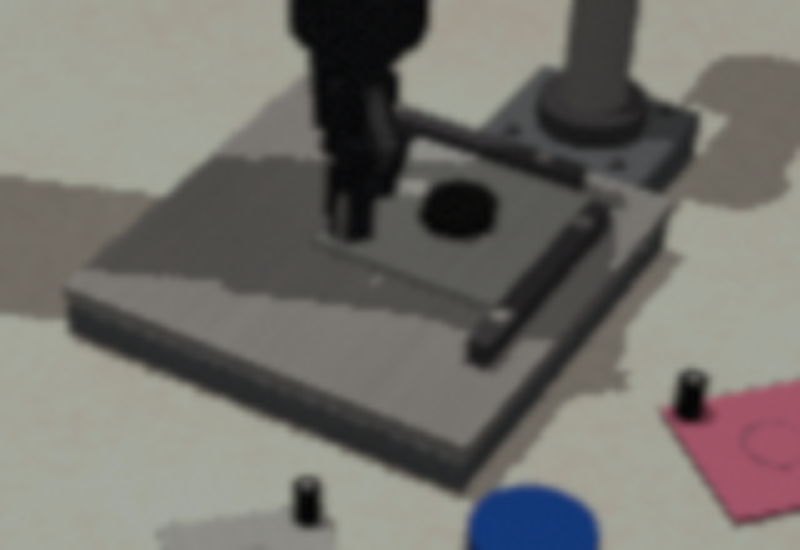

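Wrench check: about 18 N on the rear fence and 16 N on the left, with roughly zero torque about the tool axis. A one-corner contact would show about 2 Nm, so both edges bear flush. The stack at (278,118) is undisturbed, so I'm handing in.

Run:
```python
from pp import *
show("pre"); env.close_job()
```

```text
pre [0.5704 0.2129 0.0519] fx,fy,fz [-18.8 -16.   16.7] T [-2.23  2.91 -0.01] gap 0.0209 t 41.84
the job is handed in; nothing more can be done
```

I handed the job in at 41.8 s. Both discs are stacked on the carrier's ring and released, and the arm is still gripping the knob and pressing the carrier into the corner.

**Last checks**
- **Fences:** just before hand-in the push was about 19 N on the rear fence and 16 N on the left, steady. There was almost no twist about the tool axis, which fits flush contact on both edges. The wrist picture showed no gap on either side.
- **Stack:** the lower disc sat about 1 mm off the ring's centre when placed, and the upper one looked concentric with it by eye. The stack looked undisturbed after the slide.
- **Force:** while seating the carrier I briefly pushed about 35 N on the rear fence and 30 N on the left, with 29 N downward through the grip. I then backed off to the holding force.

**What went wrong or disagreed**
- **Failed grip:** my first attempt to pick up disc_b slid off over its top. The disc barely moved, and a lower grip worked.
- **Camera disagreement:** the top and wrist cameras differed by about 2.5 mm. I settled it by squeezing disc_b along two axes so its position was known, and corrected the ring and disc positions from that.
- **Fence angle:** before the final push one line fit put the left edge 0.6° off parallel, while the rear edge fitted to within 0.05°.
- **Bystanders:** I never gripped or moved towards any of the other objects, but I did not measure their positions again at the end.

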